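Keep the green pot warm on the table hotplate

TASK

Supper in the green pot has to stay warm. On the double hotplate, turn the knob of the plate that the green pot stands on from off to the amber keep-warm dot and let go of it; leave the other knob at off and the green pot where it stands.

Things in the scene. Friction and masses are not known exactly. Their poses are not given: they have to be found in the camera images.
- hotplate: Fixed cream double hotplate, 320 (x) by 500 mm (y), deck at z 60 mm. Origin: centre of underside, on the table; -x faces the robot, +y is left. Black 180 mm plates, tops at z 68, at x 55, y +-125 mm; a green and a white pot on them, to z 166. Knob axes, vertical, at x -100, y +-125 mm, each in front of its plate. Deck marks by each knob: black dot, amber dot, red dash.
- knob_left (a joint): Knob of the left plate (y +125 mm), rad, clockwise from above: 0 off (stop, black dot; the start, within 0.12), 0.70 keep-warm (amber dot), 1.40 high (stop, red dash). Spring detents at these; turning takes about 0.12 N m. Black bar grip 49 long, 14 wide, from hotplate z 74 to 104 mm, on a 52 mm disc; white pointer line on top. At 0.70 the bar lies along hotplate x, pointer to -x.
- knob_right (a joint): Knob of the right plate (hotplate y -125 mm); the same knob with the same size, heights, marks, detents, joint values and bar directions as knob_left: at off (0) the bar is turned 0.70 rad counterclockwise from hotplate x, seen from above, at 0.70 along it. Starts within 0.12 rad of off.
- green_pot: round mint-green lidded pot, 170 mm across the lid, 214 mm over its two loop handles (along its y), 98 mm high with its steel lid knob, about 1.4 kg; stands loose on the left or the right plate. Origin: centre of its underside, z up.
Not all that is in view belongs to the job. What is shaped like the green_pot but blue or pink is not meant.

How it is judged:
By the outcome, as a careful person would: the job done as asked, in the order asked, and still so for the second after the job is handed in, with the robot touching nothing.
It also fails if it takes over 35 s, if anything falls off the work surface, if the arm or the gripper's body presses on something with over 40 N, if the wrist force passes 120 N, or if a joint passes its speed limit or range.

ROBOT

A 7-joint arm with a two-finger parallel gripper is mounted at the origin on the work surface. World frame = base frame: x ahead of the robot, y to its left, z up, the work surface at z = 0. Lengths are in m, angles in rad, forces in N, time in s.
With the tool pointing down it reaches from about 0.35 to 0.9 m from the base axis. Payload 7.2 kg.
Tool frame: the origin (TCP) lies midway between the tips of the shut fingers; the grasp point (between the pads) lies 19 mm behind it; z points along the fingers, y is the line along which they close (so a half turn about z gives the same grasp; the last joint's range is limited). The gripper opens to 85 mm and grips with 20 to 120 N. Pads are 22 mm wide; open, the fingers measure 114 mm over their backs; the gripper's body (76 mm by 85 mm) begins 54 mm behind the grasp point. The pads swing forward as they close: fully open they stand 13 mm farther back than shut.
Start: joints at [-1.383, 0.411, -0.013, 1.596, 0.006, 1.134, -0.082], TCP at [0.158, 0.605, 0.231] pointing down, gripper open.
Joint ranges: [-2.95, 2.95], [-0.29, 1.99], [-1.47, 1.44], [0.14, 2.54], [-1.03, 4.17], [0.13, 1.85], [-2.86, 2.86]. Speed limits (rad/s): [2.39, 2.39, 3.01, 3.01, 3.14, 3.14, 3.14].

INTERFACE

Orientations are given as [roll, pitch, yaw] about the fixed x, y, z axes, in that order (R = Rz(yaw) Ry(pitch) Rx(roll)).
In Python, from rig import * gives the robot as it stands.
- The arm moves only by the shell command python3 -m crank 'ROWS'. ROWS is JSON, a list of rows, each a list of 7 numbers: the turn, a rotation vector about the tool's x, y, z in rad, then the shift along the tool's x, y, z in cm, then the finger opening in cm, from 0 to 8.54. In form: [[wx, wy, wz, dx, dy, dz, fingers], ...]. A call has 1 to 20 rows; each row shifts and turns the commanded pose from where the row before left it, along the tool's axes as they then stand; what a row does not reach is not made up. A row lasts 1/8 s, in which the tool goes at most 62.5 mm and 10.7 degrees, less where a joint would pass 70% of its speed; a pose out of reach is approached as far as the arm can. A call is refused whole if a number of a shift passes 6.25 or a number of a turn 0.188, either way. A call with a gripper value outside its range is refused whole. The fingers move at their own pace and stop on an object; the grip force is fixed at half the most. Time passes only in rows, so rows that do not move let the fingers close. It gives the time, the measured TCP pose, the force, the opening and the grip force at its end, in the units of the state.
- sense(): the state, without advancing time (a new reading comes with each control period).
- capture(name): name is "side" or "top"; returns the picture (480x640x3 uint8, blue, green, red); there is no depth.
- get_calibration(name): a dict with "fx", "fy", "cx", "cy" (pixels), "extrinsics" (4x4, takes a point from camera to world coordinates). Camera axes: x right, y down, z forward; pixel columns grow to the right and rows downward; lengths in m; the calibration is good to about 2 mm. A picture is of the moment at which its call begins. get_calibration takes no time and is no camera call.
- hand_in(): hands the job in; it is judged then, once.
The state is a dict: "time": time; "q": joint angles; "joint_vel": joint speeds; "joint_torque": joint torques, N m; "eef_pos": TCP position; "ee_rot": TCP orientation; "ft_force": force on the tool from outside, world axes, zero at the start; "ft_torque": the same for the moment, N m; "grip_width": finger opening in m; "grasp_force": force on a finger pad.
Only numpy, scipy, OpenCV 4.12 (cv2) and the standard library are available. Lean on these libraries where they do the work, as an engineer would, in place of code of your own. Each camera call takes 0.05 s, during which the arm holds its last target. There are 200 camera calls.

## Working session

There is one attempt and no reset: what is moved stays moved. The work goes in short steps, Python scripts to look and compute and a shell command to move; the robot and the scene stay as the last step left them, time stands still between calls to the robot, and variables do not carry over. Pictures are saved under pics/ and viewed, at most 10 in all, crops included, and the job is handed in when it is done.

```bash
mkdir -p pics; python3 - <<'E'
from rig import *
import cv2
for n in("top","side"):
    cv2.imwrite(f"pics/{n}0.png",capture(n)); c=get_calibration(n); print(n,c)
s=sense();print(s["time"],s["eef_pos"],s["ee_rot"],s["ft_force"],s["grip_width"])
E
```

```text
top {'fx': 590.7575781058334, 'fy': 590.7575781058334, 'cx': 321.16270248231905, 'cy': 241.28339229075874, 'extrinsics': array([[ 0.01651332, -0.98864252,  0.14937631,  0.36395217],
       [-0.99967518, -0.01342439,  0.02166363, -0.02623284],
       [-0.0194123 , -0.14968553, -0.98854307,  1.14710536],
       [ 0.        ,  0.        ,  0.        ,  1.        ]])}
side {'fx': 447.57449544930574, 'fy': 447.57449544930574, 'cx': 311.4925197959359, 'cy': 243.0657365703579, 'extrinsics': array([[ 0.91106435, -0.22014544,  0.34856525,  0.16813684],
       [-0.4116689 , -0.53121655,  0.74049827, -0.73662731],
       [ 0.02214631, -0.81813505, -0.5745995 ,  0.63634545],
       [ 0.        ,  0.        ,  0.        ,  1.        ]])}
0.1 [0.1580447  0.60421224 0.23052849] [-3.14010922e+00  8.55533136e-05  2.88580553e+00] [-0.37932299  0.33894301  0.8444215 ] 0.08555465088998697
```

View pics/top0.png

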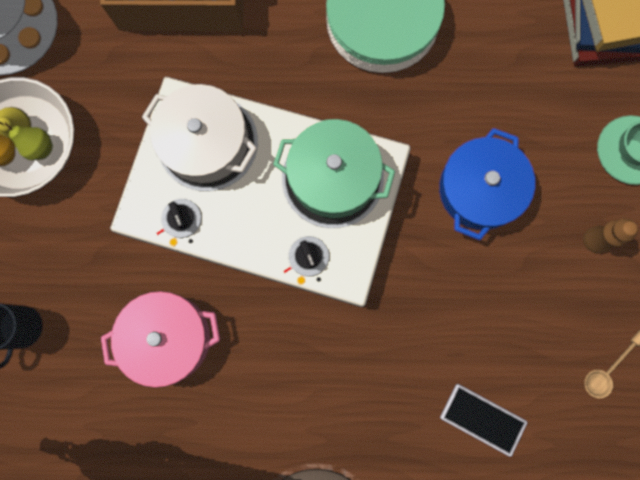

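View pics/side0.png

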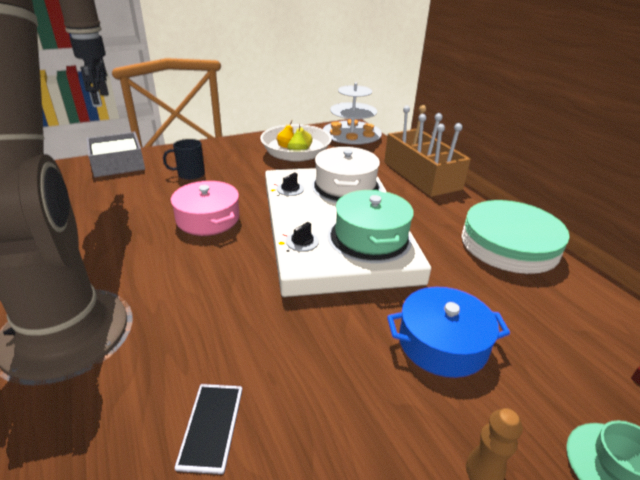

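The top view shows the green pot (335,165) on the right plate, with its knob at (308,257) and the amber dot at (301,281). The white pot is on the left plate. Next I'll measure the right knob.

```bash
cat > h.py <<'E'
import numpy as np,cv2
from rig import *
def ray(n,u,v,z):
    c=get_calibration(n);E=c["extrinsics"]
    d=E[:3,:3]@np.array([(u-c["cx"])/c["fx"],(v-c["cy"])/c["fy"],1]);o=E[:3,3]
    return o+d*(z-o[2])/d[2]
E
python3 - <<'E'
from h import *
im=cv2.imread("pics/top0.png");hsv=cv2.cvtColor(im,cv2.COLOR_BGR2HSV)
m=((hsv[...,1]<60)&(hsv[...,2]>140)).astype(np.uint8)
roi=np.zeros_like(m);roi[70:310,100:420]=1
c=max(cv2.findContours(m*roi,cv2.RETR_EXTERNAL,cv2.CHAIN_APPROX_SIMPLE)[0],key=cv2.contourArea)
P=np.array([ray("top",*p[0],.06)[:2] for p in c],np.float32)
r=cv2.minAreaRect(P);print("plate",r);print(cv2.boxPoints(r))
a=((hsv[...,0]>10)&(hsv[...,0]<28)&(hsv[...,1]>150)&(hsv[...,2]>180)).astype(np.uint8)
a[:230]=0;a[300:]=0;a[:,:160]=0;a[:,330:]=0
n,_,st,ce=cv2.connectedComponentsWithStats(a)
for i in range(1,n):
  if st[i,4]>8: print("amber",ce[i],st[i,4],ray("top",*ce[i],.06))
b=(hsv[...,2]<70).astype(np.uint8);k=np.zeros_like(b);k[238:275,290:327]=1
n,_,st,ce=cv2.connectedComponentsWithStats(b*k);i=1+st[1:,4].argmax();print("bar",ce[i],st[i],ray("top",*ce[i],.09))
cv2.imwrite("pics/knob.png",cv2.resize(im[225:300,260:360],None,fx=7,fy=7,interpolation=cv2.INTER_CUBIC))
E
```

```text
plate ((0.6355306506156921, 0.12036941945552826), (0.5127211213111877, 0.32602474093437195), 74.17607116699219)
[[ 0.40879083 -0.0818256 ]
 [ 0.7224606  -0.1707267 ]
 [ 0.8622705   0.32256442]
 [ 0.5486007   0.41146553]]
amber [172.96875 241.59375] 32 [0.52387041 0.27481783 0.06      ]
amber [300.79411765 279.91176471] 34 [0.45565931 0.03397422 0.06      ]
bar [308.28395062 254.4382716 ] [296 241  26  27 486] [0.49936339 0.01978302 0.09      ]
```

View pics/knob.png

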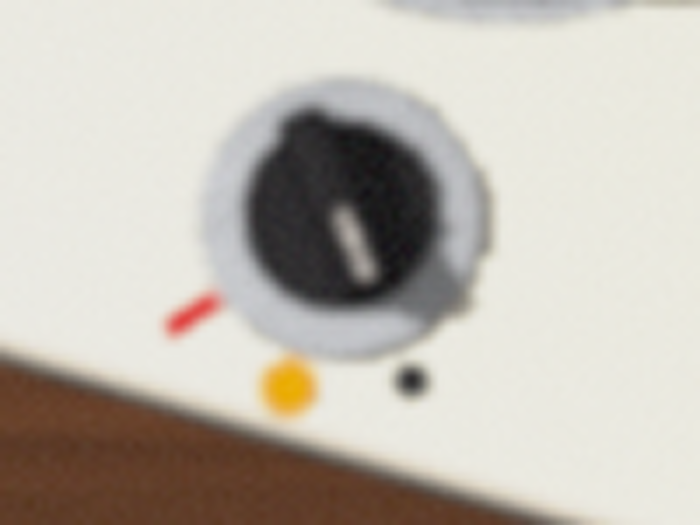

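```bash
python3 - <<'E'
from h import *
for z in(.06,.066): print("ring",ray("top",309.3,256.1,z))
# silver ring outer contour: everything darker/bluer than deck
a=ray("top",260+340/7,225+210/7,.104);b=ray("top",260+370/7,225+280/7,.104);print("pointer",a,b,np.arctan2(*(a-b)[1::-1]))
k=ray("top",309.3,256.1,.062); am=np.array([.4557,.0340]); d=k[:2]-am; print("amber->axis",np.arctan2(d[1],d[0]),np.hypot(*d))
s=sense();y=s["ee_rot"][2];D=k[:2]-s["eef_pos"][:2]
print("tool shift cm",100*(D@[np.cos(y),np.sin(y)]),100*(D@[np.sin(y),-np.cos(y)]))
E
```

```text
ring [0.50012578 0.01914149 0.06      ]
ring [0.4993742  0.01889106 0.066     ]
pointer [0.49656916 0.01864149 0.104     ] [0.47878112 0.01067399 0.104     ] 0.4211172653411894
amber->axis -0.32616296989269583 0.046633849286209235
tool shift cm -47.87570230273892 -47.96303875572363
```

```bash
python3 -m crank '[[0,0,0,-3,-3,0,8],[0,0,0,-3,-3,0,8],[0,0,0,-3,-3,0,8],[0,0,0,-3,-3,0,8],[0,0,0,-3,-3,0,8],[0,0,0,-3,-3,0,8],[0,0,0,-3,-3,0,8],[0,0,0,-3,-3,0,8],[0,0,0,-3,-3,0,8],[0,0,0,-3,-3,0,8],[0,0,0,-3,-3,0,8],[0,0,0,-3,-3,0,8],[0,0,0,-3,-3,0,8],[0,0,0,-3,-3,0,8],[0,0,0,-3,-3,0,8],[0,0,0,-2.8,-2.8,0,6]]'
python3 -m crank '[[0,0,-0.17,0,0,0,5],[0,0,-0.17,0,0,0,5],[0,0,-0.17,0,0,0,5],[0,0,-0.17,0,0,0,5],[0,0,0,0,0,0,5],[0,0,0,0,0,0,5]]'
python3 - <<'E'
from h import *
s=sense();y=s["ee_rot"][2];D=np.array([.500,.0205])-s["eef_pos"][:2]
print(s["time"],s["q"],s["eef_pos"],s["ee_rot"],s["ft_force"])
print("shift cm",100*(D@[np.cos(y),np.sin(y)]),100*(D@[np.sin(y),-np.cos(y)]),"wz",(y%np.pi)-.422)
E
```

```text
time: 2.1
eef_pos: [0.5, 0.0199, 0.2311]
ee_rot: [-3.142, -0.0, 2.886]
ft_force: [0.9, 1.1, -0.5]
grip_width: 0.064
grasp_force: 0.0
time: 2.85
eef_pos: [0.4995, 0.0212, 0.2312]
ee_rot: [3.141, -0.0, -2.721]
ft_force: [-0.9, 1.2, -0.7]
grip_width: 0.0501
grasp_force: 0.0
2.85 [-0.43150423  0.19675     0.34055036  1.91163025 -0.07554997  1.04577767
  1.93210387] [0.49953207 0.0212093  0.23115536] [ 3.14148129e+00 -2.69804448e-04 -2.72118523e+00] [-0.90541407  1.17852167 -0.66026775]
shift cm -0.013769854966932709 -0.08385133342696079 wz -0.001592580313326153
```

```bash
python3 -m crank '[[0,0,0,0,-0.08,3,5],[0,0,0,0,0,3,5],[0,0,0,0,0,3,5],[0,0,0,0,0,2.5,5],[0,0,0,0,0,2,5],[0,0,0,0,0,1,5],[0,0,0,0,0,0.5,5],[0,0,0,0,0,0,5]]'
python3 - <<'E'
from h import *
s=sense();print(s["eef_pos"],s["ft_force"])
t=capture("top")[190:310,240:400];cv2.imwrite("pics/c1.png",np.hstack([cv2.resize(t,(533,400)),cv2.resize(capture("side")[180:290,250:350],(267,400))]))
E
```

```text
time: 3.85
eef_pos: [0.5001, 0.0206, 0.0815]
ee_rot: [-3.142, 0.0, -2.718]
ft_force: [0.2, -0.2, -0.1]
grip_width: 0.0498
grasp_force: 0.0
[0.50014185 0.02060159 0.08148402] [ 0.17287454 -0.22401969 -0.07061848]
```

View pics/c1.png

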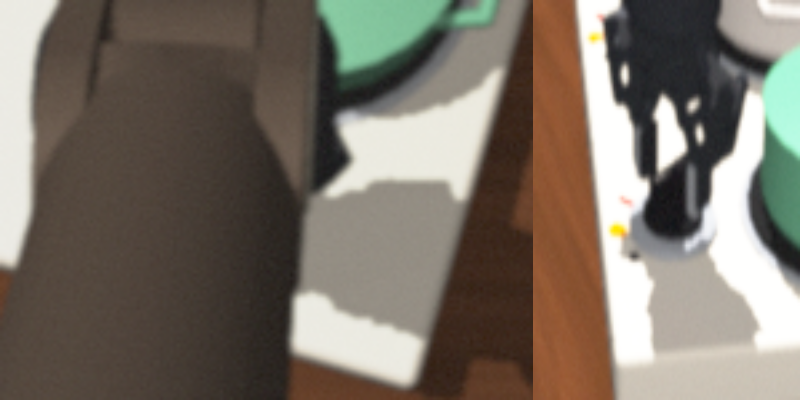

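The top crop is blocked by the arm. The side crop shows the fingers straddling the bar at about (675,190), well clear of the green pot, so I'll close them.

```bash
python3 -m crank '[[0,0,0,0,0,0,3],[0,0,0,0,0,0,1.8],[0,0,0,0,0,0,1.2],[0,0,0,0,0,0,0.5],[0,0,0,0,0,0,0.5],[0,0,0,0,0,0,0.5]]'
python3 -c "from h import *;s=sense();print(s['ft_torque'],s['q'][6],s['ee_rot'])"
```

```text
time: 4.7
eef_pos: [0.5003, 0.0203, 0.0818]
ee_rot: [-3.141, 0.001, -2.718]
ft_force: [-0.7, -0.2, 5.6]
grip_width: 0.0127
grasp_force: 59.8
[-0.20890052  0.25192987  0.02347115] 2.0294978403546438 [-3.14134269e+00  7.05992739e-04 -2.71767995e+00]
```

```bash
python3 -m crank '[[0,0,0.1,0,0,0,0.5],[0,0,0.1,0,0,0,0.5],[0,0,0.1,0,0,0,0.5],[0,0,0.1,0,0,0,0.5],[0,0,0.1,0,0,0,0.5],[0,0,0.1,0,0,0,0.5],[0,0,0.1,0,0,0,0.5],[0,0,0,0,0,0,0.5],[0,0,0,0,0,0,0.5]]'
python3 -c "from h import *;s=sense();print(s['ft_torque'],s['q'],s['ee_rot']);cv2.imwrite('pics/c2.png',cv2.resize(capture('side')[180:290,250:350],(500,550)))"
```

```text
time: 5.82
eef_pos: [0.5003, 0.0215, 0.0818]
ee_rot: [3.14, 0.0, 2.866]
ft_force: [-0.9, 2.4, 5.5]
grip_width: 0.0129
grasp_force: 59.9
[ 0.49533087  0.27015275 -0.00934102] [-0.51615929  0.42364165  0.47571615  2.06671418 -0.29337759  0.71449433
  1.44276785] [3.14020187e+00 1.82793459e-04 2.86641900e+00]
```

View pics/c2.png

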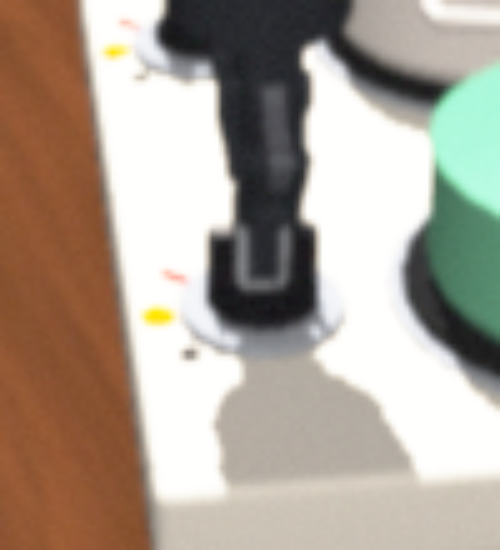

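The crop shows the bar gripped at about (263,270) and turned in line with the hotplate's x. The moment about the axis is near zero, so it is sitting in the detent. Now I'll release it and back off.

```bash
python3 -m crank '[[0,0,0,0,0,0,2],[0,0,0,0,0,0,3.5],[0,0,0,0,0,0,5],[0,0,0,0,0,0,5],[0,0,0,0,0,-1,5],[0,0,0,0,0,-2,5],[0,0,0,0,0,-4,5],[0,0,0,0,0,-4,5],[0,0,0,0,0,-4,5],[0,0,0,-4,-4,0,5],[0,0,0,0,-4,0,5],[0,0,0,0,-4,0,5],[0,0,0,0,-4,0,5],[0,0,0,0,-4,0,5],[0,0,0,0,-4,0,5],[0,0,0,0,0,0,5]]'
python3 -c "from h import *;im=capture('top');cv2.imwrite('pics/c3.png',cv2.resize(im[70:310,100:420],(800,600),interpolation=cv2.INTER_CUBIC))"
```

```text
time: 7.88
eef_pos: [0.4716, -0.2247, 0.2322]
ee_rot: [-3.141, 0.001, 2.86]
ft_force: [-0.1, 0.8, 0.4]
grip_width: 0.0497
grasp_force: 0.0
```

View pics/c3.png

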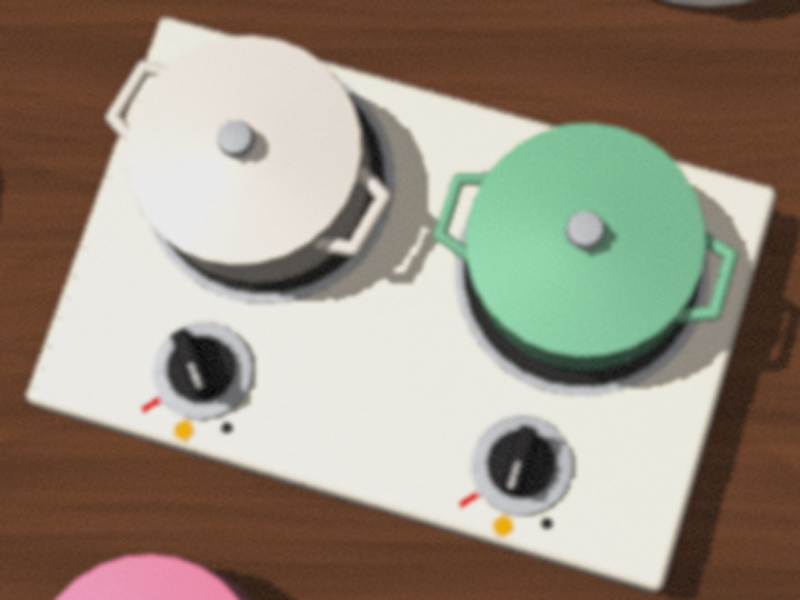

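The right pointer at (515,472) now points at the amber dot (503,525). The left knob at (200,370) is still at off, and the green pot hasn't moved.

```bash
python3 -c "from rig import *;print(hand_in())"
```

```text
the job is handed in; nothing more can be done
None
```

The green pot stands on the right plate, so I turned the right knob to the amber keep-warm dot, let go and handed the job in at about 8 s; the left knob is still at off and the pot was not moved.

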